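Fold down the telescoping last post and stow its lock pin

ROBOT

A 6-joint arm with a two-finger parallel gripper is mounted at the origin on the work surface. World frame = base frame: x ahead of the robot, y to its left, z up, the work surface at z = 0. Lengths are in m, angles in rad, forces in N, time in s.
With the tool pointing down it reaches from about 0.3 to 0.95 m from the base axis. Payload 3.1 kg.
Tool frame: the origin (TCP) lies at the very end of the fingers, on their centre line; the grasp point (between the pads) lies 19 mm behind it; z points along the fingers, y is the line along which they close (so a half turn about z gives the same grasp; the last joint's range is limited). The gripper opens to 85 mm and grips with 20 to 120 N. Pads are 22 mm wide; open, the fingers measure 114 mm over their backs; the gripper's body (76 mm by 85 mm) begins 54 mm behind the grasp point. The pads swing forward as they close: fully open they stand 13 mm farther back than shut.
Start: joints at [-1.232, 0.308, 1.634, -0, 1.2, -0.07], TCP at [0.248, -0.574, 0.202] pointing down, gripper open.
Joint ranges: [-3.06, 3.06], [-0.79, 1.96], [0.05, 2.63], [-1.19, 4.34], [0.05, 2.64], [-2.94, 2.94]. Speed limits (rad/s): [2.79, 2.79, 3.14, 3.14, 3.14, 3.14].

INTERFACE

Orientations are given as a unit quaternion [x, y, z, w].
In Python, from rig import * gives the robot as it stands. The module is installed in compiled form; this text tells all that it offers.
- The arm moves only by the tool play_rows, never from a script. Its argument "plan" is a list of rows, each a list of 5 numbers: the closure in counts, from 0 (fully open) to 255 (shut), then the shift along the tool's x, y, z in cm, then the turn about the tool's z in units of 5 degrees (1.0 is 5 degrees). In form: [[jaw, tx, ty, tz, twist], ...]. A call has 1 to 12 rows; each row shifts and turns the commanded pose from where the row before left it, along the tool's axes as they then stand; what a row does not reach is not made up. A row lasts 1/12 s, in which the tool goes at most 41.7 mm and 7.16 degrees, less where a joint would pass 70% of its speed; a pose out of reach is approached as far as the arm can. A call with a gripper value outside its range is refused whole. The fingers move at their own pace and stop on an object; the grip force is fixed at half the most. Time passes only in rows, so rows that do not move let the fingers close. It gives the time, the measured TCP pose, the force, the opening and the grip force at its end, in the units of the state.
- read_state(): the state, without advancing time (a new reading comes with each control period).
- camera(name): name is "side" or "top"; returns a dict with "pixels" (384x512x3 uint8, red, green, blue), "z_map" (384x512 float32, m along the optical axis (not along the pixel's ray), 0 where there is no reading), "mtx" (3x3 intrinsics, pixels), "extrinsics" (4x4, takes a point from camera to world coordinates). Camera axes: x right, y down, z forward; pixel columns grow to the right and rows downward; lengths in m; the calibration is good to about 2 mm. A picture is of the moment at which its call begins.
- job_done(): hands the job in; it is judged then, once.
The state is a dict: "clock": time; "joint_positions": joint angles; "joint_velocities": joint speeds; "joint_efforts": joint torques, N m; "tcp_pos": TCP position; "eef_rot": TCP orientation; "ft_force": force on the tool from outside, world axes, zero at the start; "torque": the same for the moment, N m; "finger_gap": finger opening in m; "gripper_force": force on a finger pad.
Only numpy, scipy, OpenCV 4.12 (cv2) and the standard library are available. Lean on these libraries where they do the work, as an engineer would, in place of code of your own. Each camera call takes 0.05 s, during which the arm holds its last target. There are 200 camera calls.

TASK

Fold down the telescoping last post: first press the inner tube fully home into the middle tube while the red-handled lock pin still holds the middle tube up, then draw the pin straight out and also press the middle tube fully home into the green outer tube. Once it is out of the post, lay the pin flat, handle up, in the one empty pocket of the flap-covered tray; the flaps hide which of the four pockets is empty, so feel for it. Leave the other things on the bench where they are.

Things in the scene. Friction and masses are not known exactly. Their poses are not given: they have to be found in the camera images.
- inner_tube (a joint): Travel of the inner steel tube (28 mm diameter, orange pad on top) down into the middle tube, m: 0 = fully drawn out, 0.042 = fully home, the pad resting on the black collar. It slides under a push of about 12 N and stays where it is left.
- middle_tube (a joint): Travel of the middle aluminium tube (42 mm diameter) down into the green outer tube, m: 0 = drawn out, 0.050 = fully home, its black collar on the outer tube's dark rim. Without the pin it slides under about 5 N, less than the inner tube needs, so a push on the pad would then move it first; with the pin in, it sinks at most 2 mm. Once the inner tube is home, a push on the pad moves it.
- pad_top (a point): Centre of the flat top of the orange pad (38 mm diameter, 22 mm thick) on the inner tube, the highest point of the post; 211 mm above the bench when all is drawn out, 119 mm when both tubes are home. It moves down with both tubes.
- collar_top (a point): Centre of the top of the middle tube's black collar (56 mm diameter, 12 mm thick), on the post's axis; 147 mm above the bench when drawn out.
- post_mouth (a point): On the post's vertical axis at the upper rim of the green outer tube (60 mm diameter, rim 65 mm), 85 mm above the bench; the post and its round foot (110 mm diameter) are fixed to the bench. x axis level, pointing from the post towards the pin's handle.
- pin_grip (a point): Grip point of the lock pin, in the upper part of its red handle: an upright plate 28 mm wide along the pin, 12 mm thick, its top 18 mm above this point. Take it from above across the thickness (y axis). It lies 66 mm above the pin's underside and 41 mm along x from the middle of the shank. x axis: along the shank towards the handle; z axis: up.
- pin_shank (a point): Middle of the pin's square steel shank (14 x 14 mm, 110 mm long), 7 mm above its underside. At the start it lies level through the middle tube with 2 mm of play, resting on the outer tube's rim, its far end 35 mm beyond the post's axis, its handle 61 mm out on the other side. Drawn 75 mm along its x axis it is clear of the post. Axes as pin_grip.
- tray: Blue tray fixed to the bench, 150 (x) x 142 (y) x 40 mm high, origin at the centre of its underside. Four pockets side by side along x, 36 mm apart, each 30 mm wide (x), 130 mm long (y), 34 mm deep, its floor 6 mm above the bench. Three hold a steel bar out of sight; the fourth is empty, and which one changes from start to start. Each is covered by a yellow sprung flap.
- pocket0 (a point): Centre of the mouth of the first pocket (most -x in the tray's frame), level with the tray's top. Axes as the tray. Its flap is hinged along the pocket's -x edge and swings down under less than 2 N: by about 5 mm if a bar lies below, right down if the pocket is empty; it then hangs along the -x wall and takes 5 mm of the width.
- pocket1 (a point): The same for the second pocket.
- pocket2 (a point): The same for the third pocket.
- pocket3 (a point): The same for the fourth pocket (most +x).
- hammer: Bystander: hammer, 260 mm, lying down.
- brush: Bystander: glue brush, 180 mm, lying down.
- gluecan: Bystander: closed glue can, 90 mm diameter, 120 mm high, origin under its centre.
- tinlid: Bystander: round tin lid lying flat, 116 mm diameter, 9 mm high, origin under its centre.
- last_yellow: Bystander: yellow shoe last, 190 mm long, 85 mm high, origin under its centre.
- last_cream: Bystander: cream shoe last, 190 mm long, 85 mm high, origin under its centre.
- insoles: Bystander: stack of white insoles, 215 mm long, 30 mm high, origin under its middle.
- pin: The lock pin itself, origin in the middle of the underside of its shank; same axes as pin_grip.
There are look-alikes about, which are no part of the job. What is shaped like the pin but black is not meant.

How it is judged:
By the outcome, as a careful person would: the job done as asked, in the order asked, and still so for the second after the job is handed in, with the robot touching nothing.
It also fails if it takes over 64 s, if anything falls off the work surface, if the arm or the gripper's body presses on something with over 40 N, if the wrist force passes 120 N, or if a joint passes its speed limit or range.

## Working session

There is one attempt and no reset: what is moved stays moved. The work goes in short steps, Python scripts to look and compute and a tool call to move; the robot and the scene stay as the last step left them, time stands still between calls to the robot, and variables do not carry over. Pictures are saved under pics/ and viewed, at most 13 in all, crops included, and the job is handed in when it is done.

Besides the shell and the picture viewer there is one more tool, called after ">>>" as name(argument=value, ...), one argument or row to a line, values as JSON. play_rows: Moves the arm, as the interface text tells. Its arguments: {"type":"object","properties":{"plan":{"type":"array","items":{"type":"array","items":{"type":"number"}}}},"required":["plan"]}

```bash
mkdir -p pics
cat > h.py <<'E'
from rig import *
import numpy as np, cv2
def snap(n,name):
    c=camera(n); np.savez(f'{name}.npz',**c); cv2.imwrite(f'pics/{name}.png',cv2.resize(c['pixels'][:,:,::-1],(800,600),interpolation=cv2.INTER_CUBIC)); return c
def world(c):
    z=c['z_map'];v,u=np.mgrid[0:384,0:512];K=c['mtx']
    P=np.stack([(u-K[0,2])/K[0,0]*z,(v-K[1,2])/K[1,1]*z,z],-1)
    E=c['extrinsics'];W=P@E[:3,:3].T+E[:3,3];W[z==0]=np.nan;return W
E
python3 - <<'E'
from h import *
np.set_printoptions(precision=3,suppress=True)
for n in('top','side'):
    c=snap(n,n+'0');print(n,c['extrinsics'][:3],c['mtx'][0])
s=read_state();print({k:s[k] for k in('clock','tcp_pos','eef_rot','ft_force','finger_gap')})
E
```

```text
top [[-0.014 -0.992  0.123  0.416]
 [-1.     0.011 -0.027 -0.015]
 [ 0.025 -0.123 -0.992  1.019]] [354.26   0.   253.64]
side [[-0.904 -0.315  0.288  0.245]
 [-0.427  0.672 -0.606  0.541]
 [-0.002 -0.67  -0.742  0.822]] [352.671   0.    255.784]
{'clock': 0.1, 'tcp_pos': array([ 0.248, -0.573,  0.201]), 'eef_rot': array([ 0.979,  0.203, -0.   , -0.001]), 'ft_force': array([-0.285,  0.086,  0.446]), 'finger_gap': 0.08538023245845798}
```

View pics/top0.png

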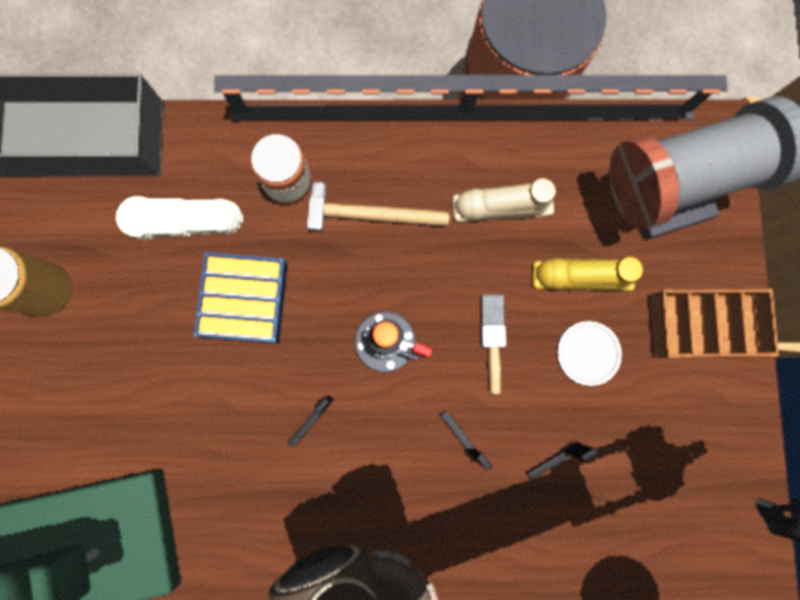

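View pics/side0.png

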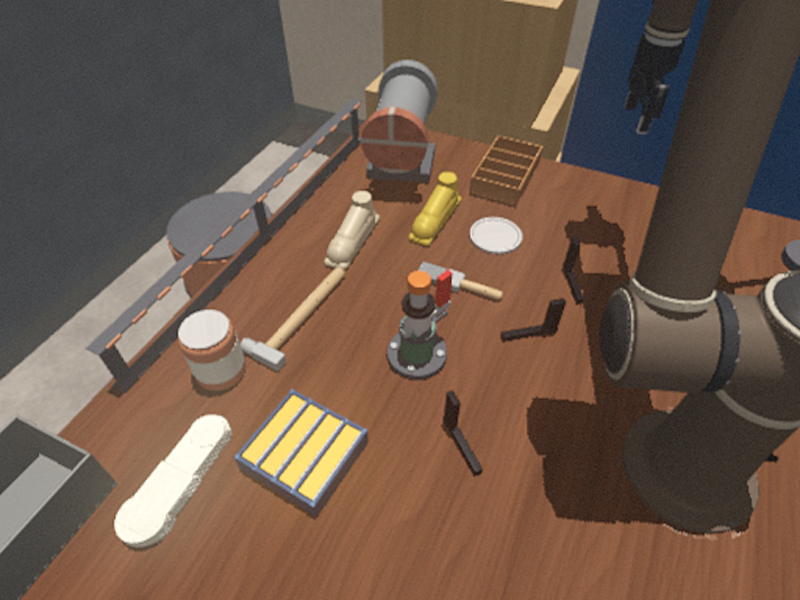

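The top view shows the post at about (386,335), the red handle at (423,351) and the tray at (240,298). The side view agrees, and there are black look-alike pins lying about. Next I measure these points.

Run:
```python
from h import *
np.set_printoptions(precision=4,suppress=True)
for n in('top0','side0'):
    c=dict(np.load(n+'.npz'));W=world(c);hsv=cv2.cvtColor(c['pixels'],cv2.COLOR_RGB2HSV).astype(int);h,s,v=hsv[...,0],hsv[...,1],hsv[...,2]
    X,Y,Z=W[...,0],W[...,1],W[...,2]
    box=(X>.2)&(X<.75)&(Y>-.15)&(Y<.4)
    m=box&(h>5)&(h<17)&(s>150)&(v>120)&(Z>.2)
    print(n,'pad',m.sum(),np.nanmedian(W[m],0),(np.nanmin(W[m],0)+np.nanmax(W[m],0))/2)
    m=box&((h<5)|(h>174))&(s>150)&(v>80)&(Z>.12)&(Z<.18)
    print('red',m.sum(),np.nanmin(W[m],0),np.nanmax(W[m],0))
    t=m&(Z>.163); 
    if t.sum()>3: print('redtop',t.sum(),W[t].mean(0),cv2.fitLine(W[t][:,:2].astype(np.float32),cv2.DIST_L2,0,.01,.01).ravel())
    m=(box&(h>18)&(h<32)&(s>80)&(v>120)&(Z>.025)&(Z<.055)).astype(np.uint8)
    k,l,st,ce=cv2.connectedComponentsWithStats(m,connectivity=4)
    for i in range(1,k):
        if st[i,4]>60:
            p=W[l==i]; r=cv2.minAreaRect(p[:,:2].astype(np.float32)); print('flap',st[i,4],p.mean(0),r)
    for i in range(2):
        pass
    rgb=cv2.cvtColor(c['pixels'],cv2.COLOR_RGB2BGR)
    if n=='top0': a=rgb[155:225,120:190];b=rgb[190:240,220:285]
    else: a=rgb[245:330,145:240];b=rgb[165:245,240:300]
    f=lambda q:cv2.resize(q,(400,400*q.shape[0]//q.shape[1])) 
    a,b=f(a),f(b);H=max(a.shape[0],b.shape[0]);im=np.zeros((H,800,3),np.uint8);im[:a.shape[0],:400]=a;im[:b.shape[0],400:]=b
    cv2.imwrite('pics/crop_'+n+'.png',im)
```

```text
top0 pad 51 [ 0.4759 -0.0123  0.2019] [ 0.4751 -0.0202  0.2026]
red 43 [ 0.4425 -0.0886  0.1265] [ 0.4615 -0.0622  0.1705]
redtop 34 [ 0.4517 -0.0762  0.1682] [ 0.2408  0.9706  0.4517 -0.0762]
flap 418 [0.6118 0.2333 0.0386] ((0.6121498942375183, 0.2339431643486023), (0.12926916778087616, 0.026416035369038582), 84.6529769897461)
flap 424 [0.576  0.2362 0.0385] ((0.5764011740684509, 0.23717185854911804), (0.12931612133979797, 0.02658686414361), 84.7567367553711)
flap 416 [0.5397 0.2398 0.0386] ((0.540168285369873, 0.24052613973617554), (0.12976956367492676, 0.02609509415924549), 84.62097930908203)
flap 414 [0.5038 0.2441 0.0387] ((0.5042526125907898, 0.24430246651172638), (0.12888889014720917, 0.02616768516600132), 84.58833312988281)
side0 pad 117 [ 0.4774 -0.0182  0.202 ] [ 0.4778 -0.0185  0.2024]
red 117 [ 0.4464 -0.0884  0.1216] [ 0.4635 -0.0599  0.1697]
redtop 40 [ 0.4548 -0.0731  0.1673] [ 0.3354  0.9421  0.4548 -0.0731]
flap 483 [0.6143 0.2347 0.0386] ((0.6150193214416504, 0.23162519931793213), (0.1290423423051834, 0.028465483337640762), 84.77410125732422)
flap 505 [0.5783 0.2379 0.0387] ((0.5793952941894531, 0.2350928783416748), (0.1287233829498291, 0.029533982276916504), 84.27201080322266)
flap 527 [0.5425 0.2416 0.0385] ((0.5429533123970032, 0.23835518956184387), (0.12882301211357117, 0.028562799096107483), 84.72277069091797)
flap 554 [0.5066 0.245  0.0386] ((0.5070810914039612, 0.24205726385116577), (0.12849703431129456, 0.02894580364227295), 84.7057113647461)
```

Run:
```python
from h import *
np.set_printoptions(precision=4,suppress=True)
for n in('top0','side0'):
    c=dict(np.load(n+'.npz'));W=world(c);d=np.hypot(W[...,0]-.476,W[...,1]+.016)
    m=(d<.05)&(W[...,2]>.2045);p=W[m];print(n,m.sum(),p.mean(0),cv2.minEnclosingCircle(p[:,:2].astype(np.float32)),p[:,2].max())
    m=(d<.09)&(d>.035)&(W[...,2]>.162);p=W[m];r=cv2.minAreaRect(p[:,:2].astype(np.float32));print('handle',m.sum(),p.mean(0),r)
    m=(d<.07)&(W[...,2]<.02)&(W[...,2]>.006);p=W[m];print('foot',cv2.minEnclosingCircle(p[:,:2].astype(np.float32)))
```

```text
top0 11 [ 0.4744 -0.0188  0.205 ] ((0.47471514344215393, -0.019044267013669014), 0.015441952273249626) 0.20585333534039896
handle 58 [ 0.4523 -0.076   0.1683] ((0.4522678256034851, -0.07624179124832153), (0.02654978074133396, 0.011967306956648827), 67.48833465576172)
foot ((0.4744001030921936, -0.019574882462620735), 0.054860398173332214)
side0 1 [ 0.4745 -0.0182  0.2048] ((0.4744846820831299, -0.018249209970235825), 9.999999747378752e-05) 0.20477240165819033
handle 45 [ 0.4555 -0.0726  0.1671] ((0.4556800425052643, -0.07431574910879135), (0.027467522770166397, 0.012622702866792679), 66.51702117919922)
foot ((0.47750401496887207, -0.016896046698093414), 0.05480191856622696)
```

View pics/crop_side0.png

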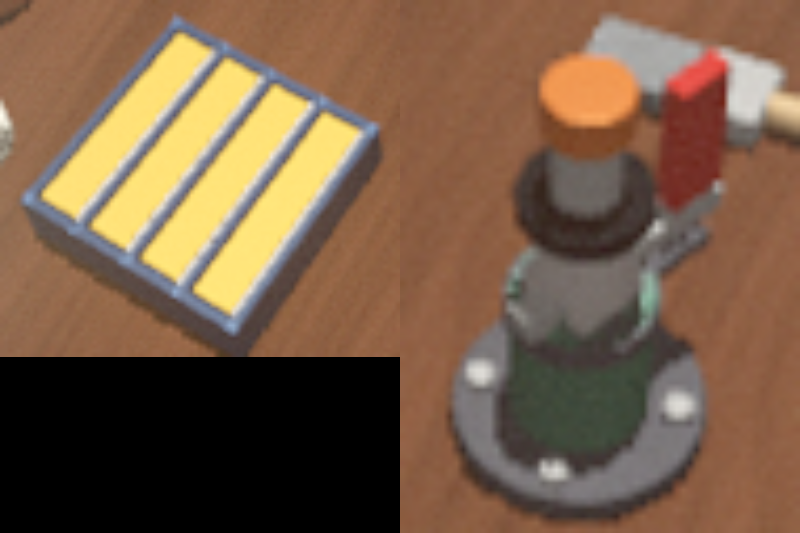

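Post axis is about (0.4755, -0.018), the pin runs at about -112°, the tray lies at about -5.4°, and its hinges are on the -x (near) edges. I close the gripper and move above the pad.

>>> play_rows(
  plan=[
    [255,0,0,-2.5,0],
    [255,0,0,-2.5,0],
    [255,2.8,-2.75,0,0],
    [255,2.8,-2.75,0,0],
    [255,2.8,-2.75,0,0],
    [255,2.8,-2.75,0,0],
    [255,2.8,-2.75,0,0],
    [255,2.8,-2.75,0,0],
    [255,2.8,-2.75,0,0],
    [255,2.8,-2.75,0,0],
    [255,2.8,-2.75,0,0],
    [255,2.8,-2.75,0,0],
  ],
)

```text
clock: 1.1
tcp_pos: [0.396, -0.2079, 0.2516]
eef_rot: [0.979, 0.203, -0.0, -0.0]
ft_force: [1.1, 0.8, 0.5]
finger_gap: -0.0001
gripper_force: 0.0
```

```bash
cat >> h.py <<'E'
import sys
from scipy.spatial.transform import Rotation as R
def go(x,y,z,deg=None):
    s=read_state();q=R.from_quat(s['eef_rot']);M=q.as_matrix();a=np.degrees(np.arctan2(M[1,0],M[0,0]))
    d=M.T@(np.array([x,y,z])-s['tcp_pos'])*100
    t=0 if deg is None else (a-deg+180)%360-180
    print('t',round(s['clock'],2),'tcp',np.round(s['tcp_pos'],4),'ang',round(a,2),'F',np.round(s['ft_force'],1),'gap',round(s['finger_gap'],4),'gf',s['gripper_force'],'tilt',np.round(M[:,2],3),'\nshift cm',np.round(d,2),'twist units',round(t/5,2),'j6',round(s['joint_positions'][5],2))
E
python3 -c "
from h import *
go(.4755,-.0182,.235,-5.4)"
```

```text
t 1.1 tcp [ 0.396  -0.2079  0.2516] ang 23.4 F [1.1 0.8 0.5] gap -0.0001 gf 0.0 tilt [-0.  0. -1.] 
shift cm [ 14.83 -14.25   1.66] twist units 5.76 j6 0.58
```

>>> play_rows(
  plan=[
    [255,2.9,-2.8,0,0],
    [255,2.9,-2.8,0,0],
    [255,2.9,-2.8,0,0],
    [255,2.9,-2.8,0,0],
    [255,2.9,-2.8,0,0],
    [255,0.33,-0.25,1.66,0],
    [255,0,0,0,1.4],
    [255,0,0,0,1.4],
    [255,0,0,0,1.4],
    [255,0,0,0,1.4],
    [255,0,0,0.8,0.16],
    [255,0,0,0.8,0],
  ],
)

```text
clock: 2.1
tcp_pos: [0.4755, -0.0202, 0.2188]
eef_rot: [0.999, -0.046, 0.0, 0.0]
ft_force: [-0.7, -0.5, 0.1]
finger_gap: -0.0
gripper_force: 0.0
```

```bash
python3 -c "
from h import *
go(.4755,-.0182,.17,-5.4)"
```

```text
t 2.1 tcp [ 0.4755 -0.0202  0.2188] ang -5.24 F [-0.7 -0.5  0.1] gap -0.0 gf 0.0 tilt [ 0.001 -0.    -1.   ] 
shift cm [-0.02 -0.2   4.88] twist units 0.03 j6 1.53
```

>>> play_rows(
  plan=[
    [255,0,-0.2,0.5,0],
    [255,0,0,0.5,0],
    [255,0,0,0.4,0],
    [255,0,0,0.4,0],
  ],
)

```text
clock: 2.43
tcp_pos: [0.4754, -0.0182, 0.2005]
eef_rot: [0.999, -0.047, -0.0, -0.0]
ft_force: [0.6, -0.0, -1.1]
finger_gap: -0.0003
gripper_force: 0.0
```

>>> play_rows(
  plan=[
    [255,0,0,0.4,0],
    [255,0,0,0.4,0],
    [255,0,0,0.4,0],
    [255,0,0,0.4,0],
    [255,0,0,0.4,0],
    [255,0,0,0.4,0],
    [255,0,0,0.2,0],
    [255,0,0,0.1,0],
  ],
)

```text
clock: 3.1
tcp_pos: [0.4753, -0.0181, 0.1737]
eef_rot: [0.999, -0.047, -0.0, -0.0]
ft_force: [0.3, 0.5, -0.3]
finger_gap: 0.0
gripper_force: 0.0
```

Run:
```python
from h import *
c=snap('side','s1');im=c['pixels'][150:260,220:320,::-1]
cv2.imwrite('pics/s1c.png',cv2.resize(im,(545,600),interpolation=cv2.INTER_CUBIC))
```

```text
(no output)
```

View pics/s1c.png

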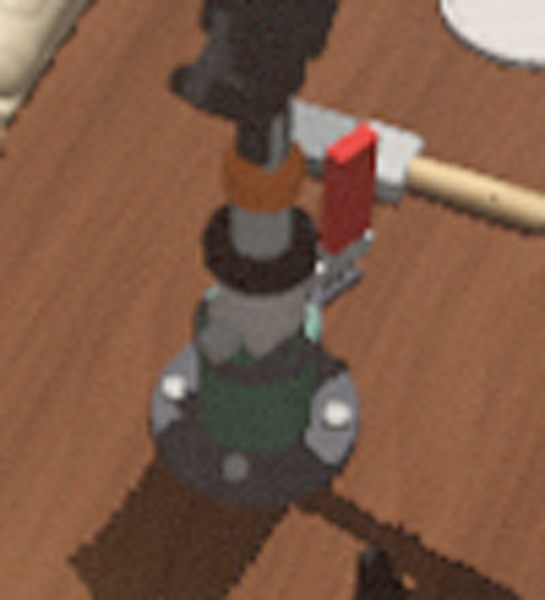

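Run:
```python
from h import *
np.set_printoptions(precision=4,suppress=True)
def proj(c,p):
    E=c['extrinsics'];q=E[:3,:3].T@(np.array(p)-E[:3,3]);k=c['mtx']@q;return k[:2]/k[2]
for n in('side0','s1'):
    c=dict(np.load(n+'.npz'));W=world(c);hsv=cv2.cvtColor(c['pixels'],cv2.COLOR_RGB2HSV).astype(int);h,s=hsv[...,0],hsv[...,1]
    d=np.hypot(W[...,0]-.4755,W[...,1]+.018)
    m=(d<.024)&(h<17)&(h>3)&(s>150)&(W[...,2]>.12);z=W[...,2][m];print(n,m.sum(),z.min(),np.percentile(z,[5,50,95]),z.max())
    print([proj(c,(.4755,-.018,z)) for z in(.211,.2045,.174,.147)])
    for col in (265,268): print(col,[(r,round(float(W[r,col,2]),3)) for r in range(165,212,3)])
go(0.4755,-.0182,.165)
```

```text
side0 183 0.18529922784222075 [0.189  0.2012 0.2034] 0.20477240165819033
[array([268.6422, 176.1487]), array([268.5764, 178.0178]), array([268.2775, 186.5164]), array([268.0253, 193.6854])]
265 [(165, -0.002), (168, -0.001), (171, -0.001), (174, 0.202), (177, 0.203), (180, 0.203), (183, 0.201), (186, 0.194), (189, 0.175), (192, 0.164), (195, 0.154), (198, 0.149), (201, 0.147), (204, 0.135), (207, 0.115), (210, 0.102)]
268 [(165, -0.002), (168, -0.002), (171, 0.015), (174, 0.202), (177, 0.202), (180, 0.203), (183, 0.202), (186, 0.193), (189, 0.182), (192, 0.166), (195, 0.155), (198, 0.144), (201, 0.146), (204, 0.136), (207, 0.116), (210, 0.104)]
s1 115 0.18508558119669394 [0.188  0.1997 0.2033] 0.2139922800152465
[array([268.6422, 176.1487]), array([268.5764, 178.0178]), array([268.2775, 186.5164]), array([268.0253, 193.6854])]
265 [(165, 0.255), (168, 0.276), (171, 0.265), (174, 0.251), (177, 0.217), (180, 0.205), (183, 0.202), (186, 0.191), (189, 0.178), (192, 0.167), (195, 0.154), (198, 0.147), (201, 0.146), (204, 0.134), (207, 0.116), (210, 0.102)]
268 [(165, 0.264), (168, 0.255), (171, 0.253), (174, 0.233), (177, 0.221), (180, 0.211), (183, 0.2), (186, 0.193), (189, 0.183), (192, 0.166), (195, 0.156), (198, 0.146), (201, 0.146), (204, 0.137), (207, 0.115), (210, 0.103)]
t 3.15 tcp [ 0.4754 -0.0181  0.1739] ang -5.38 F [0.2 0.8 0.2] gap 0.0002 gf 0.0 tilt [-0.001  0.    -1.   ] 
shift cm [0.01 0.01 0.89] twist units 0.0 j6 1.53
```

Run:
```python
from h import *
np.set_printoptions(precision=3,suppress=True)
c=dict(np.load('s1.npz'));W=world(c)
for r in range(160,190,3): print(r,*[(W[r,k],c['pixels'][r,k].tolist()) for k in (262,268,274)])
t=snap('top','t1');W=world(t);m=(W[...,2]>.19)&(W[...,2]<.6)&(abs(W[...,0]-.47)<.1)&(abs(W[...,1]+.02)<.1)
for lo in(.17,.2,.22,.25,.28):
  k=(W[...,2]>lo)&(W[...,2]<lo+.03)&m; print(lo,k.sum(),np.nanmin(W[k],0) if k.any() else 0,np.nanmax(W[k],0) if k.any() else 0)
```

```text
160 (array([0.482, 0.009, 0.285]), [63, 55, 50]) (array([0.469, 0.005, 0.286]), [56, 45, 40]) (array([ 0.464, -0.02 ,  0.267]), [57, 48, 42])
163 (array([0.477, 0.02 , 0.286]), [64, 56, 51]) (array([0.471, 0.   , 0.272]), [50, 39, 40]) (array([ 0.464, -0.021,  0.256]), [55, 44, 40])
166 (array([nan, nan, nan]), [52, 40, 35]) (array([ 0.471, -0.001,  0.262]), [56, 48, 43]) (array([ 0.464, -0.021,  0.247]), [71, 56, 43])
169 (array([0.47 , 0.034, 0.283]), [55, 41, 41]) (array([ 0.472, -0.004,  0.249]), [51, 41, 38]) (array([ 0.546, -0.233,  0.017]), [164, 162, 158])
172 (array([0.47 , 0.035, 0.275]), [115, 79, 61]) (array([0.467, 0.008, 0.252]), [54, 49, 43]) (array([ 0.54 , -0.22 ,  0.018]), [158, 158, 156])
175 (array([ 0.578, -0.208, -0.002]), [136, 82, 56]) (array([ 0.472, -0.005,  0.228]), [50, 37, 35]) (array([ 0.535, -0.206,  0.018]), [157, 148, 145])
178 (array([ 0.491, -0.013,  0.202]), [133, 78, 46]) (array([ 0.471, -0.005,  0.219]), [51, 40, 39]) (array([ 0.465, -0.027,  0.201]), [127, 72, 39])
181 (array([ 0.487, -0.004,  0.203]), [122, 71, 42]) (array([ 0.473, -0.009,  0.204]), [121, 82, 64]) (array([ 0.46 , -0.016,  0.202]), [126, 74, 42])
184 (array([ 0.486, -0.003,  0.193]), [117, 65, 34]) (array([ 0.471, -0.004,  0.199]), [126, 76, 43]) (array([ 0.461, -0.02 ,  0.188]), [118, 68, 41])
187 (array([ 0.486, -0.003,  0.182]), [86, 71, 61]) (array([ 0.47 , -0.002,  0.191]), [124, 68, 41]) (array([ 0.521, -0.176, -0.002]), [123, 84, 64])
0.17 0 0 0
0.2 0 0 0
0.22 0 0 0
0.25 0 0 0
0.28 0 0 0
```

View pics/t1.png

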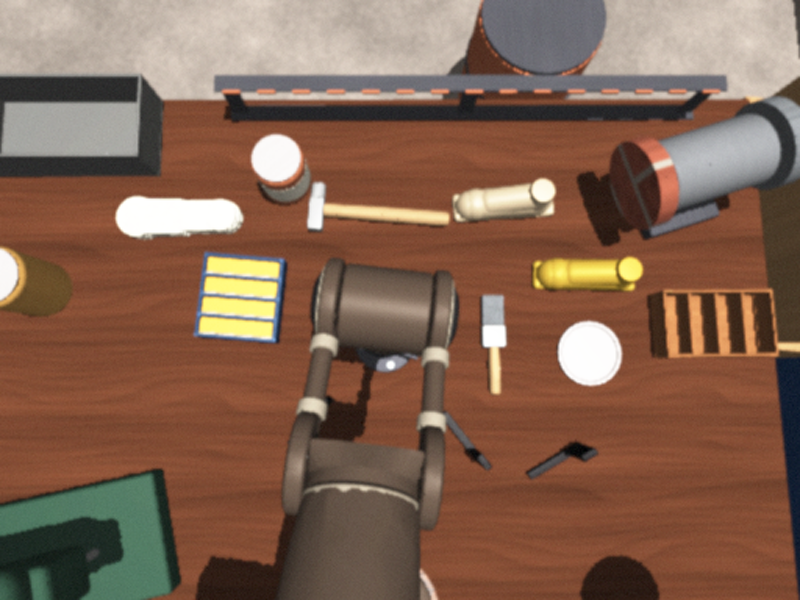

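Run:
```python
from h import *
np.set_printoptions(precision=3,suppress=True)
c=dict(np.load('side0.npz'));W=world(c)
m=(W[...,2]>.12)&(np.hypot(W[...,0]-.248,W[...,1]+.574)<.12)&(W[...,2]<.5)
for lo in np.arange(.15,.3,.01):
  k=m&(W[...,2]>=lo)&(W[...,2]<lo+.01)
  if k.any(): print(round(lo,2),k.sum(),W[k].mean(0))
c=dict(np.load('s1.npz'));W=world(c)
d=(np.hypot(W[...,0]-.4755,W[...,1]+.018)<.08)&(c['pixels'].max(-1)<75)
for lo in np.arange(.15,.36,.01):
  k=d&(W[...,2]>=lo)&(W[...,2]<lo+.01)
  if k.any(): print(round(lo,2),k.sum(),W[k].min(0),W[k].max(0))
go(.4755,-.018,.17)
```

```text
0.24 29 [ 0.256 -0.582  0.245]
0.25 51 [ 0.249 -0.562  0.255]
0.26 47 [ 0.252 -0.567  0.265]
0.27 47 [ 0.25  -0.564  0.275]
0.28 34 [ 0.26  -0.576  0.286]
0.29 81 [ 0.238 -0.533  0.295]
0.15 2 [ 0.489 -0.01   0.151] [ 0.489 -0.009  0.16 ]
0.16 1 [ 0.489 -0.01   0.17 ] [ 0.489 -0.01   0.17 ]
0.21 13 [ 0.466 -0.017  0.213] [ 0.481 -0.002  0.22 ]
0.22 18 [ 0.466 -0.018  0.22 ] [ 0.482 -0.001  0.228]
0.23 9 [ 0.466 -0.017  0.23 ] [ 0.481 -0.002  0.238]
0.24 16 [ 0.464 -0.029  0.24 ] [0.487 0.01  0.25 ]
0.25 53 [ 0.462 -0.053  0.25 ] [0.486 0.02  0.259]
0.26 41 [ 0.459 -0.057  0.26 ] [0.486 0.024 0.27 ]
0.27 61 [ 0.459 -0.065  0.27 ] [0.486 0.037 0.28 ]
0.28 71 [ 0.459 -0.07   0.28 ] [0.494 0.044 0.29 ]
0.29 100 [ 0.456 -0.034  0.29 ] [0.492 0.045 0.3  ]
0.3 79 [ 0.457 -0.033  0.3  ] [0.486 0.035 0.31 ]
0.31 60 [ 0.459 -0.004  0.31 ] [0.489 0.027 0.32 ]
0.32 32 [0.468 0.012 0.321] [0.487 0.023 0.33 ]
0.33 99 [ 0.44  -0.017  0.33 ] [0.504 0.022 0.34 ]
0.34 116 [ 0.44  -0.022  0.34 ] [0.503 0.022 0.35 ]
0.35 127 [ 0.44  -0.021  0.35 ] [0.503 0.022 0.36 ]
t 3.2 tcp [ 0.476 -0.018  0.174] ang -5.38 F [ 0.1  0.8 -0.9] gap -0.0003 gf 0.0 tilt [-0.  0. -1.] 
shift cm [-0.01 -0.02  0.42] twist units 0.0 j6 1.53
```

>>> play_rows(
  plan=[
    [255,0,0,0,0],
  ],
)

```text
clock: 3.28
tcp_pos: [0.4758, -0.0182, 0.1744]
eef_rot: [0.999, -0.047, 0.0, 0.0]
ft_force: [0.9, 0.2, -0.1]
finger_gap: -0.0003
gripper_force: 0.0
```

The camera shows the closed fingertips about 30 mm above the reported TCP height. They are just at the pad and not touching it, so I find the contact by feel.

>>> play_rows(
  plan=[
    [255,0,0,0.2,0],
    [255,0,0,0.2,0],
    [255,0,0,0.2,0],
  ],
)

```text
clock: 3.53
tcp_pos: [0.4763, -0.0183, 0.1702]
eef_rot: [0.999, -0.047, 0.001, 0.0]
ft_force: [-5.4, 1.2, 11.5]
finger_gap: -0.0001
gripper_force: 6.1
```

>>> play_rows(
  plan=[
    [255,0,0,0.2,0],
    [255,0,0,0.2,0],
    [255,0,0,0.2,0],
  ],
)

```text
clock: 3.78
tcp_pos: [0.4764, -0.0183, 0.1646]
eef_rot: [0.999, -0.047, 0.001, 0.0]
ft_force: [-4.6, 0.4, 12.1]
finger_gap: 0.0003
gripper_force: 6.2
```

>>> play_rows(
  plan=[
    [255,0,0,0.25,0],
    [255,0,0,0.25,0],
    [255,0,0,0.25,0],
    [255,0,0,0.25,0],
    [255,0,0,0.25,0],
    [255,0,0,0.25,0],
    [255,0,0,0.25,0],
    [255,0,0,0.25,0],
  ],
)

```text
clock: 4.45
tcp_pos: [0.4763, -0.0183, 0.1445]
eef_rot: [0.999, -0.047, 0.001, 0.0]
ft_force: [-4.7, 0.4, 12.2]
finger_gap: -0.0002
gripper_force: 6.3
```

>>> play_rows(
  plan=[
    [255,0,0,0.2,0],
    [255,0,0,0.2,0],
  ],
)

```text
clock: 4.62
tcp_pos: [0.4763, -0.0182, 0.1404]
eef_rot: [0.999, -0.047, 0.0, 0.0]
ft_force: [-3.6, 0.1, 12.9]
finger_gap: -0.0001
gripper_force: 6.2
```

>>> play_rows(
  plan=[
    [255,0,0,0.2,0],
    [255,0,0,0.2,0],
  ],
)

```text
clock: 4.78
tcp_pos: [0.4765, -0.0183, 0.1372]
eef_rot: [0.999, -0.047, 0.0, 0.0]
ft_force: [-9.1, 1.8, 28.7]
finger_gap: 0.0004
gripper_force: 14.5
```

>>> play_rows(
  plan=[
    [255,0,0,0.1,0],
    [255,0,0,0,0],
  ],
)

```text
clock: 4.95
tcp_pos: [0.4764, -0.0183, 0.1372]
eef_rot: [0.999, -0.047, 0.0, 0.0]
ft_force: [-8.5, 0.8, 21.4]
finger_gap: -0.0002
gripper_force: 11.0
```

>>> play_rows(
  plan=[
    [255,0,0,-1.0,0],
    [255,0,0,-2.0,0],
    [255,0,0,0,0],
  ],
)

```text
clock: 5.2
tcp_pos: [0.4786, -0.0185, 0.1665]
eef_rot: [0.999, -0.047, 0.003, 0.0]
ft_force: [0.6, -0.2, 0.9]
finger_gap: -0.0
gripper_force: 0.0
```

Run:
```python
from h import *
c=snap('side','s2');W=world(c);d=np.hypot(W[...,0]-.4755,W[...,1]+.018)
hsv=cv2.cvtColor(c['pixels'],cv2.COLOR_RGB2HSV).astype(int);h,s=hsv[...,0],hsv[...,1]
m=(d<.024)&(h<17)&(h>3)&(s>150)&(W[...,2]>.1);z=W[...,2][m];print(m.sum(),np.percentile(z,[5,50,95]))
for i,(x,y) in enumerate([(.6135,.2328),(.578,.236),(.5415,.2395),(.5055,.2432)]): go(x,y,.05,-5.4)
```

```text
182 [0.14988389 0.1644883  0.16709575]
t 5.25 tcp [ 0.4777 -0.0184  0.1651] ang -5.38 F [ 0.7 -0.7 -1.1] gap -0.0002 gf 0.0 tilt [ 0.005 -0.001 -1.   ] 
shift cm [ 11.1  -26.29  11.57] twist units 0.0 j6 1.53
t 5.25 tcp [ 0.4777 -0.0184  0.1651] ang -5.38 F [ 0.7 -0.7 -1.1] gap -0.0002 gf 0.0 tilt [ 0.005 -0.001 -1.   ] 
shift cm [  7.54 -26.27  11.55] twist units 0.0 j6 1.53
t 5.25 tcp [ 0.4777 -0.0184  0.1651] ang -5.38 F [ 0.7 -0.7 -1.1] gap -0.0002 gf 0.0 tilt [ 0.005 -0.001 -1.   ] 
shift cm [  3.87 -26.28  11.53] twist units 0.0 j6 1.53
t 5.25 tcp [ 0.4777 -0.0184  0.1651] ang -5.38 F [ 0.7 -0.7 -1.1] gap -0.0002 gf 0.0 tilt [ 0.005 -0.001 -1.   ] 
shift cm [  0.25 -26.31  11.51] twist units 0.0 j6 1.53
```

>>> play_rows(
  plan=[
    [255,0,-3.7,0,0],
    [255,0,-3.7,0,0],
    [255,0,-3.8,0,0],
    [255,0,-3.8,0,0],
    [255,0,-3.8,0,0],
    [255,0,-3.8,0,0],
    [255,0.2,-3.7,0,0],
    [255,0,0,3.5,0],
    [255,0,0,3.5,0],
    [255,0,0,3.5,0],
    [255,0,0,3,0],
    [255,0,0,0,0],
  ],
)

```text
clock: 6.25
tcp_pos: [0.4949, 0.2408, 0.0203]
eef_rot: [0.999, -0.047, -0.007, 0.003]
ft_force: [-0.9, -0.8, -1.3]
finger_gap: -0.0003
gripper_force: 0.0
```

>>> play_rows(
  plan=[
    [255,0,0,0.8,0],
    [255,0,0,0.6,0],
    [255,0,0,0.4,0],
    [255,0,0,0.3,0],
  ],
)

```text
clock: 6.58
tcp_pos: [0.504, 0.244, 0.0087]
eef_rot: [0.999, -0.047, 0.002, -0.001]
ft_force: [0.2, -0.1, 1.7]
finger_gap: 0.0002
gripper_force: 0.8
```

```bash
python3 -c "
from h import *
go(.5055,.2432,.0085,-5.4)"
```

```text
t 6.58 tcp [0.504  0.244  0.0087] ang -5.38 F [ 0.2 -0.1  1.7] gap 0.0002 gf 0.7919852226041257 tilt [ 0.003  0.001 -1.   ] 
shift cm [0.15 0.06 0.02] twist units 0.0 j6 2.04
```

>>> play_rows(
  plan=[
    [255,0,0,0.25,0],
    [255,0,0,0.25,0],
    [255,0,0,0.25,0],
  ],
)

```text
clock: 6.83
tcp_pos: [0.5041, 0.2441, 0.0011]
eef_rot: [0.999, -0.047, 0.002, -0.001]
ft_force: [1.2, 0.5, 1.8]
finger_gap: 0.0001
gripper_force: 0.9
```

>>> play_rows(
  plan=[
    [255,0,0,0.2,0],
    [255,0,0,0.0,0],
  ],
)

```text
clock: 7.0
tcp_pos: [0.5029, 0.2437, -0.0021]
eef_rot: [0.999, -0.047, 0.001, -0.0]
ft_force: [0.6, 0.3, 0.7]
finger_gap: -0.0
gripper_force: 0.6
```

>>> play_rows(
  plan=[
    [255,0,0,0.4,0],
    [255,0,0,0.4,0],
    [255,0,0,0.0,0],
  ],
)

```text
clock: 7.25
tcp_pos: [0.5029, 0.2435, -0.0108]
eef_rot: [0.999, -0.047, 0.001, -0.0]
ft_force: [3.0, 0.5, -1.4]
finger_gap: -0.0001
gripper_force: 1.4
```

Run:
```python
from h import *
c=snap('side','s3');im=c['pixels'][215:335,140:260,::-1]
cv2.imwrite('pics/s3c.png',cv2.resize(im,(600,600),interpolation=cv2.INTER_CUBIC))
go(.5055,.2432,.0085,-5.4)
```

```text
t 7.3 tcp [ 0.5028  0.2435 -0.0107] ang -5.37 F [ 2.7 -0.3 -1.8] gap -0.0002 gf 1.5424019820056856 tilt [ 0.001  0.    -1.   ] 
shift cm [ 0.27  0.   -1.92] twist units 0.01 j6 2.04
```

View pics/s3c.png

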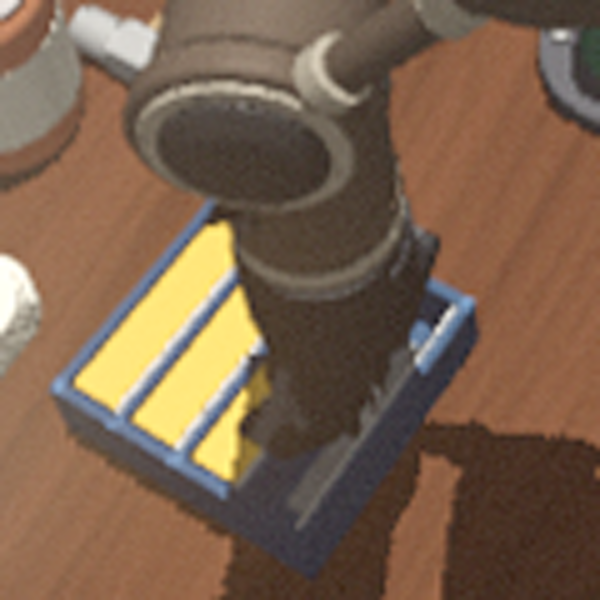

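The near pocket (lowest x, pocket0) is empty: the flap swung right down, and its +x push confirms the hinge is on the near side. Now I fetch the pin.

>>> play_rows(
  plan=[
    [255,0,0,-1,0],
    [255,0,0,-2,0],
    [255,0,0,-3.5,0],
    [120,0,0,-3.5,0],
    [120,0,0,-3.5,0],
    [120,0,0,-3.5,0],
    [120,-0.3,4,0,0],
    [120,-0.3,4,0,0],
    [120,-0.3,4,0,0],
    [120,-0.3,4,0,0],
    [120,-0.3,4,0,0],
    [120,-0.3,4,0,0],
  ],
)

```text
clock: 8.3
tcp_pos: [0.4596, 0.005, 0.1593]
eef_rot: [0.999, -0.047, -0.001, -0.0]
ft_force: [1.6, 0.7, -0.2]
finger_gap: 0.0452
gripper_force: 0.0
```

>>> play_rows(
  plan=[
    [120,-0.2,4,0,0],
    [120,0,4.1,0,0],
    [120,0,0,0,-1.4],
    [120,0,0,0,-1.4],
    [120,0,0,0,-1.4],
    [120,0,0,0,-1.4],
    [120,0,0,0,-1.4],
    [120,0,0,0,-1.4],
    [120,0,0,0,-1.4],
    [120,0,0,0,-1.4],
    [120,0,0,0,-1.4],
    [120,0,0,0,-1.4],
  ],
)

```text
clock: 9.3
tcp_pos: [0.4506, -0.0736, 0.1591]
eef_rot: [0.844, 0.537, -0.001, -0.001]
ft_force: [-1.2, -0.5, 0.1]
finger_gap: 0.0451
gripper_force: 0.0
```

>>> play_rows(
  plan=[
    [120,0,0,0,-0.6],
    [120,0,0,0,0],
    [120,0,0,0,0],
  ],
)

```text
clock: 9.55
tcp_pos: [0.4512, -0.0738, 0.1593]
eef_rot: [0.831, 0.556, -0.001, -0.001]
ft_force: [0.4, 0.5, -0.2]
finger_gap: 0.0452
gripper_force: 0.0
```

Run:
```python
from h import *
np.set_printoptions(precision=3,suppress=True)
c=snap('side','s4');im=c['pixels'][120:240,220:320,::-1]
cv2.imwrite('pics/s4c.png',cv2.resize(im,(500,600),interpolation=cv2.INTER_CUBIC))
W=world(c);d=np.hypot(W[...,0]-.4755,W[...,1]+.018)
m=(d<.1)&(W[...,2]>.163)&(W[...,2]<.175)&(d>.035)&(c['pixels'][...,0]>100)&(c['pixels'][...,1]<70);print('handle',m.sum(),cv2.minAreaRect(W[m][:,:2].astype(np.float32)))
k=(W[...,2]>.175)&(c['pixels'].max(-1)<80)&(d<.15)
for lo in np.arange(.17,.26,.01):
  q=k&(W[...,2]>=lo)&(W[...,2]<lo+.01)
  if q.any(): print(round(lo,2),q.sum(),W[q].mean(0),W[q].min(0),W[q].max(0))
go(.453,-.0745,.101,67.7)
```

```text
handle 38 ((0.4554455876350403, -0.07455416768789291), (0.02582692541182041, 0.011576195247471333), 67.10694122314453)
0.19 12 [ 0.471 -0.079  0.197] [ 0.428 -0.088  0.193] [ 0.478 -0.056  0.2  ]
0.2 25 [ 0.453 -0.069  0.205] [ 0.418 -0.088  0.2  ] [ 0.479 -0.053  0.21 ]
0.21 39 [ 0.455 -0.071  0.215] [ 0.419 -0.092  0.21 ] [ 0.488 -0.051  0.22 ]
0.22 29 [ 0.463 -0.074  0.225] [ 0.422 -0.091  0.221] [ 0.483 -0.052  0.229]
0.23 43 [ 0.456 -0.067  0.236] [ 0.411 -0.09   0.23 ] [ 0.5   -0.042  0.24 ]
0.24 101 [ 0.446 -0.064  0.245] [ 0.398 -0.1    0.24 ] [ 0.506 -0.04   0.25 ]
0.25 90 [ 0.446 -0.064  0.256] [ 0.396 -0.101  0.25 ] [ 0.507 -0.038  0.26 ]
t 9.6 tcp [ 0.451 -0.074  0.159] ang 67.54 F [-0.4 -1.   0.1] gap 0.0448 gf 0.0 tilt [-0.002  0.001 -1.   ] 
shift cm [0.   0.18 5.84] twist units -0.03 j6 0.13
```

View pics/s4c.png

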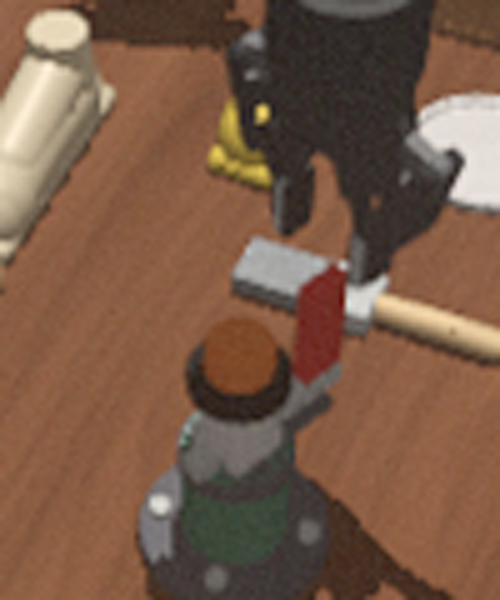

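>>> play_rows(
  plan=[
    [120,0,0.27,0,0],
    [120,0,0,2,0],
    [120,0,0,1.5,0],
    [120,0,0,1.2,0],
    [120,0,0,1.1,0],
    [120,0,0,0,0],
  ],
)

```text
clock: 10.1
tcp_pos: [0.4527, -0.0747, 0.0995]
eef_rot: [0.831, 0.556, -0.002, -0.002]
ft_force: [-0.5, -0.9, 0.2]
finger_gap: 0.0454
gripper_force: 0.0
```

>>> play_rows(
  plan=[
    [255,0,0,0,0],
    [255,0,0,0,0],
    [255,0,0,0,0],
    [255,0,0,0,0],
    [255,0,0,0,0],
  ],
)

```text
clock: 10.52
tcp_pos: [0.4556, -0.0755, 0.1027]
eef_rot: [0.831, 0.556, 0.001, 0.001]
ft_force: [-1.0, -0.3, 2.9]
finger_gap: 0.0115
gripper_force: 58.8
```

>>> play_rows(
  plan=[
    [255,-0.4,0,0,0],
    [255,-0.6,0,0,0],
    [255,-0.8,0,0,0],
  ],
)

```text
clock: 10.77
tcp_pos: [0.4498, -0.0898, 0.1025]
eef_rot: [0.831, 0.556, 0.003, -0.001]
ft_force: [2.9, 6.2, 1.2]
finger_gap: 0.0114
gripper_force: 58.6
```

>>> play_rows(
  plan=[
    [255,-1.2,0,0,0],
    [255,-1.2,0,0,0],
    [255,-1.2,0,0,0],
    [255,-1.2,0,0,0],
    [255,-1.2,0,0,0],
    [255,-1.2,0,0,0],
    [255,0,0,0,0],
  ],
)

```text
clock: 11.35
tcp_pos: [0.4205, -0.1604, 0.1025]
eef_rot: [0.831, 0.556, -0.0, 0.001]
ft_force: [-2.9, -3.0, 4.5]
finger_gap: 0.0111
gripper_force: 59.2
```

Run:
```python
from h import *
c=snap('side','s5');im=c['pixels'][120:260,220:340,::-1]
cv2.imwrite('pics/s5c.png',cv2.resize(im,(514,600),interpolation=cv2.INTER_CUBIC))
go(.453,-.0745,.101,67.7)
```

```text
t 11.4 tcp [ 0.4206 -0.1602  0.1027] ang 67.58 F [-2.2 -3.7  3.9] gap 0.0111 gf 59.12303924560547 tilt [ 0.001 -0.002 -1.   ] 
shift cm [ 9.16 -0.28  0.15] twist units -0.02 j6 -0.07
```

View pics/s5c.png

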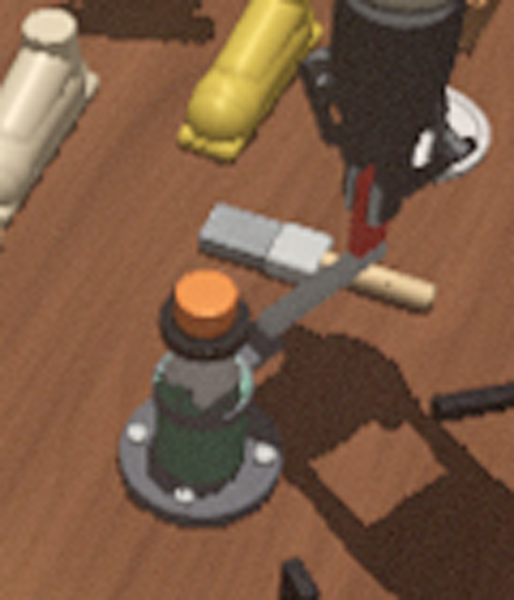

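>>> play_rows(
  plan=[
    [255,-1.5,0,0,0],
    [255,-1,0,0,0],
    [255,0,0,0,0],
    [255,0,0,0,0],
  ],
)

```text
clock: 11.73
tcp_pos: [0.4106, -0.1813, 0.1013]
eef_rot: [0.831, 0.556, -0.0, -0.001]
ft_force: [-0.6, 0.3, -1.6]
finger_gap: 0.0111
gripper_force: 58.3
```

Run:
```python
from h import *
np.set_printoptions(precision=3,suppress=True)
c=snap('side','s6')
W=world(c);a=np.array([.4755,-.018]);u=np.array([np.cos(np.radians(-112.4)),np.sin(np.radians(-112.4))]);r=W[...,:2]-a
al=r@u;la=r@np.array([-u[1],u[0]])
m=(al>.05)&(al<.22)&(abs(la)<.02)&(W[...,2]>.06)&(W[...,2]<.125)
for lo in np.arange(.05,.22,.01):
  q=m&(al>=lo)&(al<lo+.01)
  if q.sum()>1: print(round(lo,2),q.sum(),'zmax %.3f zmed %.3f lat %.3f'%(W[q][:,2].max(),np.median(W[q][:,2]),np.median(la[q])))
k=(np.hypot(r[...,0],r[...,1])<.03)&(W[...,2]>.13); print('padtop',np.percentile(W[k][:,2],95))
go(.453,-.0745,.101,67.7)
```

```text
0.05 28 zmax 0.087 zmed 0.084 lat 0.001
0.06 4 zmax 0.084 zmed 0.082 lat 0.006
0.07 10 zmax 0.097 zmed 0.090 lat 0.002
0.08 23 zmax 0.098 zmed 0.095 lat -0.000
0.09 19 zmax 0.098 zmed 0.096 lat -0.001
0.1 19 zmax 0.098 zmed 0.095 lat -0.001
0.11 21 zmax 0.099 zmed 0.096 lat 0.000
0.12 20 zmax 0.098 zmed 0.096 lat -0.000
0.13 16 zmax 0.100 zmed 0.096 lat -0.001
0.14 19 zmax 0.098 zmed 0.096 lat 0.001
0.15 19 zmax 0.099 zmed 0.096 lat -0.002
0.16 43 zmax 0.123 zmed 0.109 lat -0.000
0.17 20 zmax 0.121 zmed 0.101 lat -0.003
0.18 13 zmax 0.114 zmed 0.103 lat -0.002
padtop 0.16701165588761763
t 11.78 tcp [ 0.411 -0.181  0.101] ang 67.59 F [ 0.1  0.6 -1.4] gap 0.0112 gf 58.294984102249146 tilt [-0.001  0.001 -1.   ] 
shift cm [11.47 -0.16  0.05] twist units -0.02 j6 -0.12
```

>>> play_rows(
  plan=[
    [255,0,0,-2.5,0],
    [255,0,0,-4,0],
    [255,0,0,-4,0],
    [255,0,0,0,-1.2],
    [255,0,0,0,-1.2],
    [255,0,0,0,-1],
    [255,3,0.5,0,0],
    [255,3.5,0.5,0,0],
    [255,3.5,0.5,0,0],
    [255,3.5,0.5,0,0],
    [255,3.5,0.5,0,0],
    [255,3.5,0.5,0,0],
  ],
)

```text
clock: 12.78
tcp_pos: [0.4598, 0.0221, 0.2066]
eef_rot: [0.739, 0.673, 0.0, -0.0]
ft_force: [0.0, -0.6, -1.3]
finger_gap: 0.0111
gripper_force: 58.7
```

>>> play_rows(
  plan=[
    [255,3.5,0.5,0,0],
    [255,3.5,0.5,0,0],
    [255,3.5,0.5,0,0],
    [255,3.5,0.5,0,0],
    [255,2.5,0.5,0,0],
    [255,1.5,0.2,0,0],
    [255,0,0,0,0],
    [255,0,0,3,0],
    [255,0,0,3,0],
    [255,0,0,2,0],
    [255,0,0,1,0],
    [255,0,0,0,0],
  ],
)

```text
clock: 13.78
tcp_pos: [0.5008, 0.1946, 0.1137]
eef_rot: [0.74, 0.673, -0.003, -0.001]
ft_force: [-0.8, 0.8, -1.4]
finger_gap: 0.0114
gripper_force: 58.7
```

Run:
```python
from h import *
np.set_printoptions(precision=4,suppress=True)
go(.5042,.2022,.021,84.65)
for n in('side','top'):
    c=snap(n,n+'7');W=world(c);P=c['pixels'].astype(int)
    m=(np.hypot(W[...,0]-.507,W[...,1]-.24)<.11)&(W[...,2]>.075)&(W[...,2]<.125)&(abs(P[...,0]-P[...,2])<40)
    print(n,m.sum(),cv2.minAreaRect(W[m][:,:2].astype(np.float32)) if m.sum()>5 else'')
c=dict(np.load('side7.npz'))
cv2.imwrite('pics/s7c.png',cv2.resize(c['pixels'][200:340,130:270,::-1],(600,600),interpolation=cv2.INTER_CUBIC))
```

```text
t 13.78 tcp [0.5008 0.1946 0.1137] ang 84.58 F [-0.8  0.8 -1.4] gap 0.0114 gf 58.72315049171448 tilt [-0.007 -0.002 -1.   ] 
shift cm [0.82 0.32 9.27] twist units -0.01 j6 0.38
side 312 ((0.5051882863044739, 0.23581808805465698), (0.10917182266712189, 0.014729354530572891), 85.08750915527344)
top 9 ((0.4964551031589508, 0.1855911761522293), (0.009348382242023945, 0.020433077588677406), 37.83681106567383)
```

View pics/s7c.png

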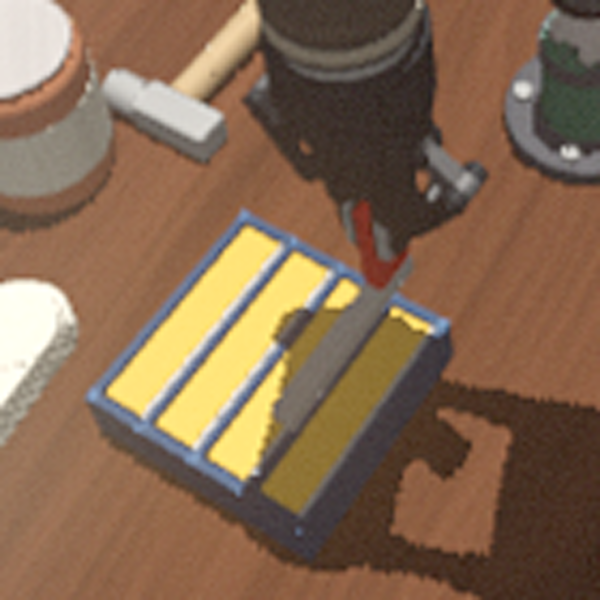

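>>> play_rows(
  plan=[
    [255,0.75,0.28,0,0],
    [255,0,0,2.5,0],
    [255,0,0,2,0],
    [255,0,0,0,0],
    [255,0,0,0,0],
  ],
)

```text
clock: 14.3
tcp_pos: [0.5075, 0.2039, 0.0722]
eef_rot: [0.739, 0.673, -0.0, -0.0]
ft_force: [0.3, -0.4, -1.6]
finger_gap: 0.0113
gripper_force: 58.6
```

Run:
```python
from h import *
np.set_printoptions(precision=4,suppress=True)
go(.5042,.2022,.021,84.65)
c=snap('side','side8');W=world(c);P=c['pixels'].astype(int)
m=(np.hypot(W[...,0]-.507,W[...,1]-.24)<.11)&(W[...,2]>.047)&(W[...,2]<.08)&(abs(P[...,0]-P[...,2])<40)
print(m.sum(),cv2.minAreaRect(W[m][:,:2].astype(np.float32)),np.percentile(W[m][:,2],[5,50,95]))
```

```text
t 14.3 tcp [0.5075 0.2039 0.0722] ang 84.63 F [ 0.3 -0.4 -1.6] gap 0.0113 gf 58.61626446247101 tilt [-0. -0. -1.] 
shift cm [-0.2  -0.31  5.12] twist units -0.0 j6 0.4
281 ((0.5120082497596741, 0.24441300332546234), (0.1102011650800705, 0.015293356031179428), 84.91159057617188) [0.0596 0.0673 0.0696]
```

>>> play_rows(
  plan=[
    [255,-0.2,-0.32,0,0],
    [255,0,0,0,0],
    [255,0,0,1,0],
    [255,0,0,1,0],
    [255,0,0,0.7,0],
    [255,0,0,0,0],
  ],
)

```text
clock: 14.85
tcp_pos: [0.5023, 0.2013, 0.0426]
eef_rot: [0.74, 0.673, -0.002, -0.001]
ft_force: [-0.2, 0.3, -1.9]
finger_gap: 0.0111
gripper_force: 58.8
```

>>> play_rows(
  plan=[
    [255,0,0,0.6,0],
    [255,0,0,0.6,0],
    [255,0,0,0.4,0],
    [255,0,0,0.2,0],
    [255,0,0,0,0],
  ],
)

```text
clock: 15.27
tcp_pos: [0.5033, 0.2016, 0.0259]
eef_rot: [0.74, 0.673, -0.001, -0.0]
ft_force: [0.2, -0.3, -2.0]
finger_gap: 0.0112
gripper_force: 58.7
```

>>> play_rows(
  plan=[
    [255,0,0,0.2,0],
    [255,0,0,0.2,0],
    [255,0,0,0,0],
  ],
)

```text
clock: 15.52
tcp_pos: [0.5045, 0.202, 0.0238]
eef_rot: [0.739, 0.673, 0.0, 0.0]
ft_force: [-1.7, -0.0, 3.2]
finger_gap: 0.0113
gripper_force: 59.3
```

>>> play_rows(
  plan=[
    [255,0,0,0.15,0],
    [255,0,0,0,0],
  ],
)

```text
clock: 15.68
tcp_pos: [0.5046, 0.2019, 0.0237]
eef_rot: [0.739, 0.673, -0.0, 0.0]
ft_force: [-4.4, -2.2, 13.6]
finger_gap: 0.0112
gripper_force: 60.9
```

>>> play_rows(
  plan=[
    [255,0,0,-0.15,0],
    [120,0,0,0,0],
    [120,0,0,0,0],
    [120,0,0,0,0],
    [120,0,0,-1,0],
    [120,0,0,-2,0],
    [120,0,0,-4,0],
    [120,0,0,-4,0],
    [120,0,0,-4,0],
    [120,0,0,-4,0],
  ],
)

```text
clock: 16.52
tcp_pos: [0.5035, 0.2018, 0.215]
eef_rot: [0.739, 0.673, -0.0, -0.0]
ft_force: [0.8, 0.1, -0.2]
finger_gap: 0.0453
gripper_force: 0.0
```

Run:
```python
from h import *
np.set_printoptions(precision=4,suppress=True)
c=snap('side','side9');W=world(c);P=c['pixels'].astype(int)
r=W[...,:2]-np.array([.507,.2425]);m=(np.hypot(r[...,0],r[...,1])<.08)&(W[...,2]>.06)&(W[...,2]<.11)&(P[...,0]>P[...,1]+50)
print('handle',m.sum(),np.nanmin(W[m],0),np.nanmax(W[m],0))
cv2.imwrite('pics/s9c.png',cv2.resize(c['pixels'][200:340,130:270,::-1],(600,600),interpolation=cv2.INTER_CUBIC))
go(.4758,-.0182,.155,84.65)
```

```text
handle 107 [0.4988 0.1889 0.0601] [0.5107 0.2162 0.0919]
t 16.57 tcp [0.5094 0.2037 0.2249] ang 84.64 F [2.4 0.3 4.3] gap 0.0454 gf 0.0 tilt [ 0.015  0.005 -1.   ] 
shift cm [-22.45  -1.38   6.82] twist units -0.0 j6 0.39
```

View pics/s9c.png

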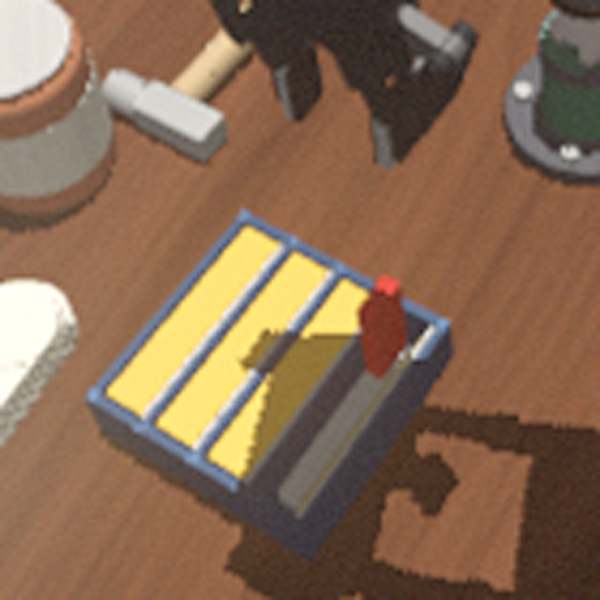

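>>> play_rows(
  plan=[
    [255,-3.7,-0.2,0,0],
    [255,-3.7,-0.2,0,0],
    [255,-3.7,-0.2,0,0],
    [255,-3.7,-0.2,0,0],
    [255,-3.7,-0.2,0,0],
    [255,-3,-0.2,0,0],
    [255,-0.8,0,3,0],
    [255,0,0,2,0],
    [255,0,0,0,0],
    [255,0,0,0,0],
  ],
)

```text
clock: 17.4
tcp_pos: [0.4699, -0.019, 0.162]
eef_rot: [0.74, 0.673, -0.001, -0.001]
ft_force: [0.9, 0.2, 0.2]
finger_gap: 0.0001
gripper_force: 0.0
```

```bash
python3 -c "
from h import *
go(.4758,-.0182,.14,84.65)"
```

```text
t 17.4 tcp [ 0.4699 -0.019   0.162 ] ang 84.59 F [0.9 0.2 0.2] gap 0.0001 gf 0.0 tilt [-0.003  0.001 -1.   ] 
shift cm [0.13 0.58 2.2 ] twist units -0.01 j6 -0.04
```

>>> play_rows(
  plan=[
    [255,0.1,0.5,1,0],
    [255,0,0,0.8,0],
    [255,0,0,0.4,0],
    [255,0,0,0.4,0],
    [255,0,0,0.4,0],
    [255,0,0,0.4,0],
    [255,0,0,0.4,0],
    [255,0,0,0.4,0],
    [255,0,0,0.4,0],
  ],
)

```text
clock: 18.15
tcp_pos: [0.4766, -0.018, 0.1175]
eef_rot: [0.739, 0.673, 0.0, -0.0]
ft_force: [-2.7, 1.5, 6.4]
finger_gap: -0.0001
gripper_force: 2.9
```

>>> play_rows(
  plan=[
    [255,0,0,0.4,0],
    [255,0,0,0.4,0],
    [255,0,0,0.4,0],
    [255,0,0,0.4,0],
    [255,0,0,0.4,0],
    [255,0,0,0.3,0],
  ],
)

```text
clock: 18.65
tcp_pos: [0.4765, -0.018, 0.0944]
eef_rot: [0.739, 0.673, 0.0, -0.0]
ft_force: [-2.4, 1.4, 5.9]
finger_gap: 0.0003
gripper_force: 2.8
```

>>> play_rows(
  plan=[
    [255,0,0,0.3,0],
    [255,0,0,0.2,0],
  ],
)

```text
clock: 18.82
tcp_pos: [0.4765, -0.018, 0.0894]
eef_rot: [0.739, 0.673, 0.0, -0.0]
ft_force: [-1.3, 1.3, 8.4]
finger_gap: 0.0001
gripper_force: 4.9
```

>>> play_rows(
  plan=[
    [255,0,0,0.2,0],
    [255,0,0,0.1,0],
  ],
)

```text
clock: 18.98
tcp_pos: [0.4768, -0.018, 0.089]
eef_rot: [0.739, 0.673, -0.0, -0.001]
ft_force: [-10.2, 0.9, 28.8]
finger_gap: -0.0
gripper_force: 14.1
```

>>> play_rows(
  plan=[
    [255,0,0,0.2,0],
    [255,0,0,0,0],
  ],
)

```text
clock: 19.15
tcp_pos: [0.4768, -0.018, 0.0886]
eef_rot: [0.739, 0.673, -0.0, -0.001]
ft_force: [-11.4, 2.3, 31.7]
finger_gap: 0.0002
gripper_force: 15.9
```

>>> play_rows(
  plan=[
    [255,0,0,-0.5,0],
    [255,0,0,-2,0],
    [255,0,0,-4,0],
    [255,0,0,-4,0],
    [255,0,0,-4,0],
    [255,0,0,0,0],
    [255,0,0,0,0],
  ],
)

```text
clock: 19.73
tcp_pos: [0.4789, -0.0187, 0.2322]
eef_rot: [0.739, 0.673, 0.003, 0.003]
ft_force: [0.4, -0.5, -1.4]
finger_gap: -0.0001
gripper_force: 0.0
```

Run:
```python
from h import *
np.set_printoptions(precision=4,suppress=True)
c=snap('side','side10');W=world(c);P=c['pixels'].astype(int)
d=np.hypot(W[...,0]-.4755,W[...,1]+.018)
m=(d<.024)&(P[...,0]>P[...,2]+50)&(W[...,2]>.06);print('pad',np.percentile(W[m][:,2],[5,50,95]))
q=(d>.021)&(d<.027)&(W[...,2]>.06)&(P.max(-1)<70);print('collar',q.sum(),np.median(W[q][:,2]))
r=W[...,:2]-np.array([.507,.2425]);m=(np.hypot(r[...,0],r[...,1])<.08)&(W[...,2]>.06)&(W[...,2]<.11)&(P[...,0]>P[...,1]+50)
print('handle',np.nanmin(W[m],0),np.nanmax(W[m],0))
m=(abs(r[...,0])<.012)&(r[...,1]>-.005)&(r[...,1]<.05)&(abs(P[...,0]-P[...,2])<40);print('shank z',np.percentile(W[m][:,2],[10,50,75,90]))
```

```text
pad [0.1024 0.1168 0.2666]
collar 308 0.34268113032955555
handle [0.4988 0.1888 0.0614] [0.5118 0.2161 0.0924]
shank z [0.0169 0.0193 0.0203 0.0216]
```

View pics/side10.png

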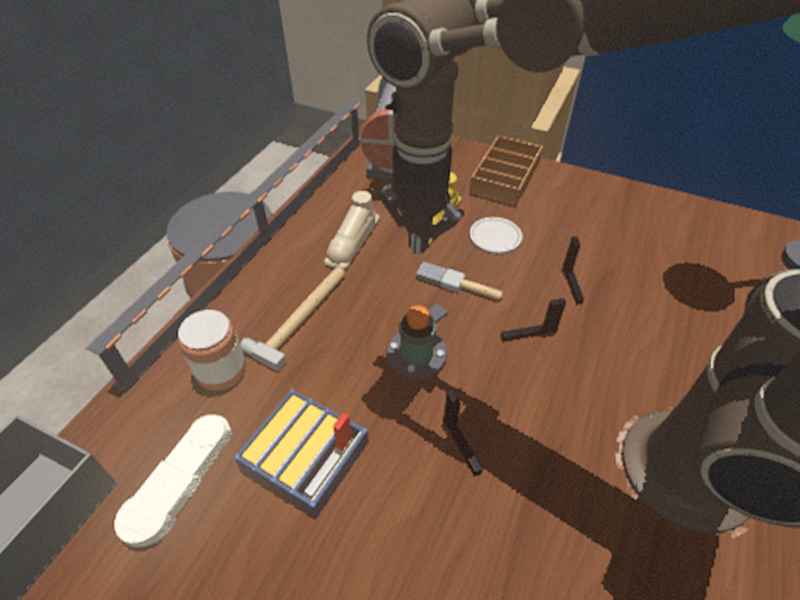

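The picture shows the post folded at (417,325), with the pad top at about 119 mm. The pin lies flat in the near pocket at (335,455), shank top at 20 mm and handle up. The other things on the bench are where they were.

```bash
python3 -c "
from rig import *
print(job_done())"
```

```text
the job is handed in; nothing more can be done
None
```

The post is fully folded in the order asked, the pin lies flat with its handle up in the empty pocket (the one nearest the robot), and the job was handed in at about 20 s; no verdict came back.

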